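# Release and retract the orange-levered vial tray

### The arm

A 7-joint arm with a two-finger parallel gripper is mounted at the origin on the work surface. World frame = base frame: x ahead of the robot, y to its left, z up, the work surface at z = 0. Lengths are in m, angles in rad, forces in N, time in s.
With the tool pointing down it reaches from about 0.4 to 0.85 m from the base axis. Payload 10.4 kg.
Tool frame: the origin (TCP) lies at the centre of the arm's flange, where the gripper is bolted on; the fingertips stand 173 mm ahead of it and the grasp point (between the pads) lies 155 mm ahead of it (manip.nose_length is the distance from the TCP to the fingertips, in m); z points along the fingers, x is the direction in which the jaws open and shut, and the axes are right-handed (so a half turn about z gives the same grasp; the last joint's range is limited). The gripper opens to 85 mm and grips with 20 to 120 N. Pads are 22 mm wide; open, the fingers measure 114 mm over their backs; the gripper's body (76 mm by 85 mm) begins 54 mm behind the grasp point. The pads swing forward as they close: fully open they stand 13 mm farther back than shut.
Start: joints at [-1.236, 0.332, -0.065, 1.46, 0.022, 1.35, -0.088], TCP at [0.219, 0.585, 0.405] pointing down, gripper open.
Joint ranges: [-2.6, 2.6], [-0.5, 2.12], [-1.47, 1.34], [0.16, 2.42], [-1.27, 4.41], [0.06, 2.06], [-2.6, 2.6]. Speed limits (rad/s): [2.22, 2.22, 2.79, 2.79, 3.14, 3.14, 3.14].

### API

Orientations are given as a unit quaternion [x, y, z, w].
In Python, from workcell import status, cams, order, manip gives the robot as it stands.
- The arm moves only by the tool servo_tool, never from a script. Its argument "motion" is a list that holds one entry, the list of rows, each a list of 6 numbers: the shift along the tool's x, y, z in units of 50 mm (1.0 is 50 mm), then the turn, a rotation vector about the tool's x, y, z in units of 5 degrees (1.0 is 5 degrees). In form: [[[x, y, z, ax, ay, az], ...]]. A call has 1 to 12 rows; each row shifts and turns the pose as measured when the row begins, along the tool's axes as they then stand; what a row does not reach is not made up. A row lasts 1/10 s, in which the tool goes at most 50 mm and 8.59 degrees, less where a joint would pass 70% of its speed; a pose out of reach is approached as far as the arm can. A call is refused whole if a number of a shift passes 1 or a number of a turn 1, either way. A call with a gripper value outside its range is refused whole. "jaw" is the closure in counts, from 0 (fully open) to 255 (shut), set as the call begins (left out, the last holds). The fingers move at their own pace and stop on an object; "force" is the grip in N (left out, the last holds). Time passes only in rows, so rows that do not move let the fingers close. It gives the time, the measured TCP pose, the force and the opening at its end, in the units of the state.
- status.get_obs(): the state, without advancing time (a new reading comes with each control period).
- cams.camera(name): name is "scene" or "top"; returns a dict with "color" (400x640x3 uint8, red, green, blue), "vertical_fov" (degrees; the focal length in pixels is half the picture's height over the tangent of half this angle, whatever the lens; pixels are square), "cx", "cy" (the principal point, pixels), "extrinsics" (4x4, takes a point from camera to world coordinates). Camera axes: x right, y down, z forward; pixel columns grow to the right and rows downward; lengths in m; the calibration is good to about 2 mm. A picture is of the moment at which its call begins. There is no depth.
- order.hand_in(): hands the job in, once; it reports no verdict.
The state is a dict: "clock": time; "joint_pos": joint angles; "joint_velocities": joint speeds; "tau": joint torques, N m; "position": TCP position; "ee_rot": TCP orientation; "ft_force": force on the tool from outside, world axes, zero at the start; "torque": the same for the moment, N m; "grip_width": opening from 0.0 (shut) to 1.0 (fully open).
Only numpy, scipy, OpenCV 4.12 (cv2) and the standard library are available. Lean on these libraries where they do the work, as an engineer would, in place of code of your own. Each camera call takes 0.05 s, during which the arm holds its last target.

### The job

Two vial trays on the bench are locked out on their slides. On the tray with the orange lever, press the release lever down, then push that tray fully home into its cabinet. Leave the blue-levered tray and its lever alone.

Things in the scene. Friction and masses are not known exactly. Their poses are not given: they have to be found in the camera images.
- orange_pad (a point): Centre of the top face of the orange release lever's paddle (40 mm along the slide, 26 across, 80 above the bench at rest). It rides on the tray: 64 mm to the robot's right (-y) of the tray's middle line, 50 mm behind the front panel. Vials beside it are under 67 mm above the bench. x axis: the level direction in which the tray retracts (roughly away from the robot); z up at rest.
- orange_lever (a joint): Turn of the orange lever, rad: 0 at rest (locked), 0.30 fully down (paddle centre about 13 mm lower and 5 mm nearer the tray's front). The catch clears at about 0.15; press to 0.2 or more. Needs about 3 N at the paddle and stays where it is left.
- orange_pull (a point): Middle of the front edge of the orange pull lip (90 mm wide, 8 thick) on the orange-levered tray, 88 mm above the bench. The lip stands 15 mm out from the grey front panel (8 thick, 176 wide, top 95 above the bench). x axis: the level direction in which the tray retracts; z up. The cabinet is 184 wide, 113 high; with the tray home this edge lies 23 mm in front of it.
- orange_tray (a joint): How far the orange-levered tray has been retracted, m: 0 fully out (as it starts, locked), 0.14 fully home. Free to slide with 1.5 N of friction once its lever is down; it stops by itself at 0.14.
- blue_pad (a point): Centre of the top face of the blue lever's paddle on the other, otherwise identical tray, which is to be left alone. Axes as for the orange one.

How it is judged:
On the way:
1. the orange lever is pressed down while its tray is still out (value of joint orange_lever above 0.18 rad and value of joint orange_tray below 0.04 m), for 0.1 s.
At the end, for the whole second after the job is handed in: The orange-levered tray is home within 10 mm and at rest, and the blue-levered tray and its lever are where they were (paddle within 6 mm) (value of joint orange_tray above 0.13 m and velocity of joint orange_tray between -0.01 and 0.01 m/s and distance of blue_pad from where it was at the start of the episode below 0.006 m); the robot touches nothing.
It fails at once if the blue-levered tray or its lever is moved (paddle by more than 6 mm) (distance of blue_pad from where it was at the start of the episode above 0.006 m).
It also fails if it takes over 43 s, if anything falls off the work surface, if the arm or the gripper's body presses on something with over 40 N, if the wrist force passes 120 N, or if a joint passes its speed limit or range.

## Working session

There is one attempt and no reset: what is moved stays moved. The work goes in short steps, Python scripts to look and compute and a tool call to move; the robot and the scene stay as the last step left them, time stands still between calls to the robot, and variables do not carry over. Pictures are saved under pics/ and viewed, and the job is handed in when it is done.

Besides the shell and the picture viewer there is one more tool, called after ">>>" as a command line: name --argument value ..., lists and objects as JSON in quotes. servo_tool: Moves the arm, as the interface text tells. Its arguments: {"type":"object","properties":{"motion":{"type":"array","items":{"type":"array","items":{"type":"array","items":{"type":"number"}}}},"jaw":{"type":"number"},"force":{"type":"number"}},"required":["motion"]}

```bash
mkdir -p pics
python3 - <<'E'
from workcell import status,cams,manip
import cv2,numpy as np
o=status.get_obs()
print({k:np.round(v,3).tolist() for k,v in o.items()}, manip.nose_length)
for n in("scene","top"):
    c=cams.camera(n); cv2.imwrite(f"pics/{n}0.png",c["color"][:,:,::-1])
    print(n,c["vertical_fov"],c["cx"],c["cy"],np.round(c["extrinsics"],4).tolist(),[k for k in c])
E
```

```text
{'clock': 0.0, 'joint_pos': [-1.236, 0.333, -0.065, 1.461, 0.022, 1.35, -0.089], 'joint_velocities': [-0.0, 0.0, -0.0, -0.001, 0.001, -0.002, -0.0], 'tau': [-0.001, -62.545, 0.049, -39.161, 0.016, 0.01, 0.0], 'position': [0.219, 0.585, 0.404], 'ee_rot': [0.822, 0.57, -0.001, 0.0], 'ft_force': [-0.209, -0.166, 0.523], 'torque': [-0.013, -0.034, 0.011], 'grip_width': 0.998} 0.1734
scene 56.13037997340111 319.7004372516423 198.00625592874871 [[0.8187, 0.4965, -0.2885, 0.8034], [0.5741, -0.6973, 0.4293, -0.4074], [0.012, -0.5171, -0.8559, 0.7929], [0.0, 0.0, 0.0, 1.0]] ['color', 'vertical_fov', 'cx', 'cy', 'extrinsics']
top 49.129559902574805 312.7751906039094 192.33386970644736 [[0.0029, -0.981, 0.1941, 0.3701], [-0.9998, -0.0063, -0.0167, -0.0501], [0.0176, -0.194, -0.9809, 1.0373], [0.0, 0.0, 0.0, 1.0]] ['color', 'vertical_fov', 'cx', 'cy', 'extrinsics']
```

View pics/scene0.png

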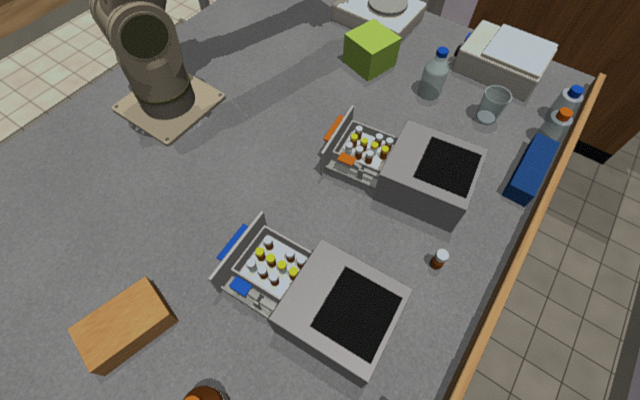

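View pics/top0.png

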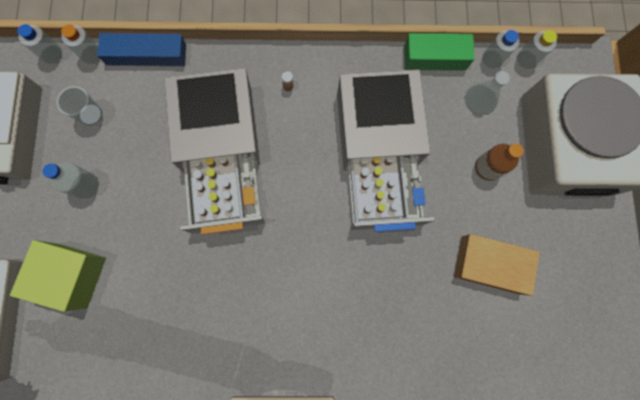

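The top view shows the orange tray's lip near pixel (222,227) and its paddle near (249,196). The blue tray's are near (395,226) and (419,196). Next I'll measure these points by colour mask and ray casting.

```bash
cat > h.py <<'E'
import numpy as np,cv2
from workcell import cams
def ray(c,u,v):
    f=200/np.tan(np.radians(c["vertical_fov"]/2)); E=c["extrinsics"]
    return E[:3,3],E[:3,:3]@np.array([(u-c["cx"])/f,(v-c["cy"])/f,1])
def onz(c,u,v,z):
    p,d=ray(c,u,v); return p+d*(z-p[2])/d[2]
def tri(r1,r2):
    A=np.zeros((3,3));b=np.zeros(3);
    for p,d in(r1,r2):
        d=d/np.linalg.norm(d);M=np.eye(3)-np.outer(d,d);A+=M;b+=M@p
    x=np.linalg.solve(A,b); 
    return x,[np.linalg.norm(np.cross(x-p,d/np.linalg.norm(d))) for p,d in(r1,r2)]
def blobs(img,col,roi):
    h=cv2.cvtColor(img,cv2.COLOR_RGB2HSV)
    m=cv2.inRange(h,(5,150,90),(18,255,255)) if col=="orange" else cv2.inRange(h,(100,140,70),(125,255,255))
    k=np.zeros_like(m);x0,y0,x1,y1=roi;k[y0:y1,x0:x1]=m[y0:y1,x0:x1]
    cs,_=cv2.findContours(k,cv2.RETR_EXTERNAL,cv2.CHAIN_APPROX_NONE)
    return [(cv2.contourArea(q),cv2.minAreaRect(q),cv2.boxPoints(cv2.minAreaRect(q)).round(1).tolist()) for q in cs if cv2.contourArea(q)>25]
E
python3 - <<'E'
from h import *
C={n:cams.camera(n) for n in("top","scene")}
for n,col,roi in(("top","orange",(170,150,270,240)),("top","blue",(340,150,440,240)),("scene","orange",(310,100,400,190)),("scene","blue",(205,210,290,310))):
    c=C[n]; print(n,col)
    for a,r,b in blobs(c["color"],col,roi):
        print(a,np.round(r[0],1),np.round(r[1],1),round(r[2],1),"z.08",onz(c,*r[0],.08).round(4)); print("  corners z.08",[onz(c,*q,.08)[:2].round(3).tolist() for q in b],"z.088/.092",[onz(c,*q,.092)[:2].round(3).tolist() for q in b])
for n,roi in(("top",(160,140,280,250)),("scene",(300,90,420,210))):
    x0,y0,x1,y1=roi;i=C[n]["color"][y0:y1,x0:x1,::-1]
    cv2.imwrite(f"pics/crop_{n}.png",cv2.resize(i,None,fx=5,fy=5,interpolation=cv2.INTER_CUBIC)[:600])
E
```

```text
top orange
90.0 [220.9 228. ] [ 5.7 40.3] 82.9 z.08 [0.4787 0.1342 0.08  ]
  corners z.08 [[0.479, 0.179], [0.491, 0.092], [0.478, 0.09], [0.467, 0.176]] z.088/.092 [[0.478, 0.176], [0.489, 0.09], [0.477, 0.088], [0.466, 0.174]]
top blue
186.5 [394.1 226.6] [ 5.7 40.2] 85.9 z.08 [ 0.4836 -0.2459  0.08  ]
  corners z.08 [[0.487, -0.201], [0.493, -0.29], [0.481, -0.291], [0.474, -0.202]] z.088/.092 [[0.485, -0.199], [0.492, -0.287], [0.479, -0.288], [0.473, -0.2]]
123.5 [418.4 196.3] [15.4  9.5] 84.3 z.08 [ 0.552  -0.3026  0.08  ]
  corners z.08 [[0.568, -0.291], [0.571, -0.312], [0.536, -0.314], [0.533, -0.293]] z.088/.092 [[0.566, -0.288], [0.568, -0.309], [0.534, -0.311], [0.531, -0.29]]
scene orange
126.5 [346.3 158.5] [17.6  9.3] 21.8 z.08 [0.5517 0.0765 0.08  ]
  corners z.08 [[0.534, 0.06], [0.527, 0.087], [0.569, 0.093], [0.576, 0.067]] z.088/.092 [[0.539, 0.052], [0.531, 0.078], [0.573, 0.084], [0.58, 0.059]]
111.0 [333.  127.7] [ 4.7 29.4] 33.7 z.08 [0.4722 0.1381 0.08  ]
  corners z.08 [[0.472, 0.094], [0.46, 0.185], [0.473, 0.184], [0.484, 0.093]] z.088/.092 [[0.477, 0.086], [0.465, 0.175], [0.478, 0.174], [0.489, 0.085]]
scene blue
232.0 [240.4 285.6] [19.1 13.9] 33.7 z.08 [ 0.5518 -0.3017  0.08  ]
  corners z.08 [[0.534, -0.316], [0.53, -0.289], [0.57, -0.288], [0.573, -0.314]] z.088/.092 [[0.538, -0.317], [0.535, -0.291], [0.574, -0.29], [0.576, -0.315]]
205.0 [231.8 241.5] [ 5.6 43.4] 38.2 z.08 [ 0.4754 -0.2413  0.08  ]
  corners z.08 [[0.472, -0.285], [0.465, -0.195], [0.478, -0.196], [0.485, -0.285]] z.088/.092 [[0.478, -0.287], [0.471, -0.198], [0.484, -0.199], [0.49, -0.287]]
```

View pics/crop_top.png

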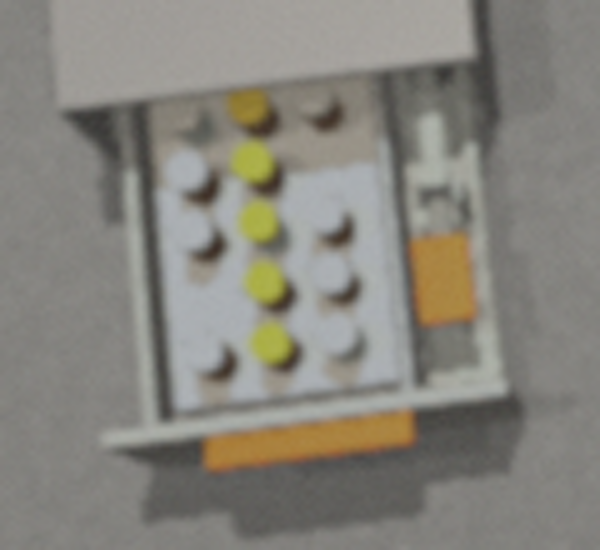

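View pics/crop_scene.png

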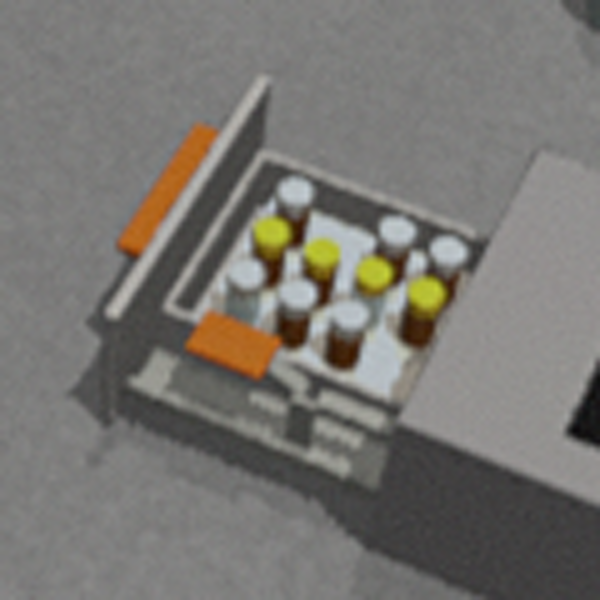

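>>> servo_tool --motion '[[[-0.15,0.95,0,0,0,1],[-0.15,0.95,0,0,0,1],[-0.15,0.95,0,0,0,1],[-0.15,0.95,0,0,0,1],[-0.15,0.95,0,0,0,1],[-0.15,0.95,0,0,0,1],[-0.15,0.95,0,0,0,1],[-0.15,0.95,0,0,0,1],[-0.15,0.95,0,0,0,1],[-0.15,0.95,0,0,0,1],[-0.15,0.95,0,0,0,1],[0,0,0,0,0,0]]]' --jaw 255 --force 60

```text
clock: 1.4
position: [0.5169, 0.153, 0.4007]
ee_rot: [0.994, 0.108, -0.002, 0.001]
ft_force: [0.4, 0.7, -0.5]
grip_width: 0.004
```

```bash
cat >> h.py <<'E'
from scipy.spatial.transform import Rotation as R
from workcell import status,manip
def delta(tip,yaw=7.8):
    o=status.get_obs(); q=R.from_quat(o["ee_rot"]); p=np.array(o["position"])
    t=np.radians(yaw); Rt=R.from_matrix(np.array([[np.cos(t),np.sin(t),0],[np.sin(t),-np.cos(t),0],[0,0,-1]]).T)
    tgt=np.array(tip)+[0,0,manip.nose_length]
    print("tip",(p+q.apply([0,0,manip.nose_length])).round(4),"F",np.round(o["ft_force"],1),"g",round(o["grip_width"],3),"t",o["clock"])
    print("shift(units,tool)",(q.inv().apply(tgt-p)/.05).round(2),"turn",(np.degrees((q.inv()*Rt).as_rotvec())/5).round(2))
E
python3 - <<'E'
from h import *
delta([.5515,.0765,.10])
h=cams.camera("top");i=cv2.cvtColor(h["color"],cv2.COLOR_RGB2HSV)
cv2.imwrite("pics/top1.png",h["color"][:,:,::-1])
m=cv2.inRange(i,(5,110,70),(22,255,255));m[:, :238]=0;m[:,265:]=0;m[:180]=0;m[215:]=0
print(m.sum()/255); 
if m.any(): v,u=np.nonzero(m);print(u.mean(),v.mean(),onz(h,u.mean(),v.mean(),.08))
E
```

```text
tip [0.5163 0.1526 0.2273] F [ 0.4  0.7 -0.5] g 0.004 t 1.4
shift(units,tool) [0.36 1.64 2.55] turn [0.02 0.05 0.92]
200.0
247.95 195.57 [0.5512653  0.07760187 0.08      ]
```

>>> servo_tool --motion '[[[0.1,0.5,0,0,0,0.9],[0.1,0.5,0,0,0,0],[0.1,0.5,0.5,0,0,0],[0,0.1,0.7,0,0,0],[0,0,0.7,0,0,0],[0,0,0.3,0,0,0],[0,0,0,0,0,0]]]'

```text
clock: 2.15
position: [0.5453, 0.0838, 0.287]
ee_rot: [0.997, 0.075, -0.001, -0.001]
ft_force: [-0.2, 0.1, 0.9]
grip_width: -0.004
```

Run:
```python
from h import *
delta([.5515,.077,.085])
for n,roi in(("top",(160,140,280,250)),("scene",(300,80,420,200))):
    x0,y0,x1,y1=roi;i=cams.camera(n)["color"][y0:y1,x0:x1,::-1]
    cv2.imwrite(f"pics/c2_{n}.png",cv2.resize(i,None,fx=5,fy=5,interpolation=cv2.INTER_CUBIC)[:600])
```

```text
tip [0.5449 0.0841 0.1136] F [-0.2  0.1  0.9] g -0.004 t 2.15
shift(units,tool) [0.1  0.15 0.57] turn [-0.02  0.03  0.15]
```

View pics/c2_scene.png

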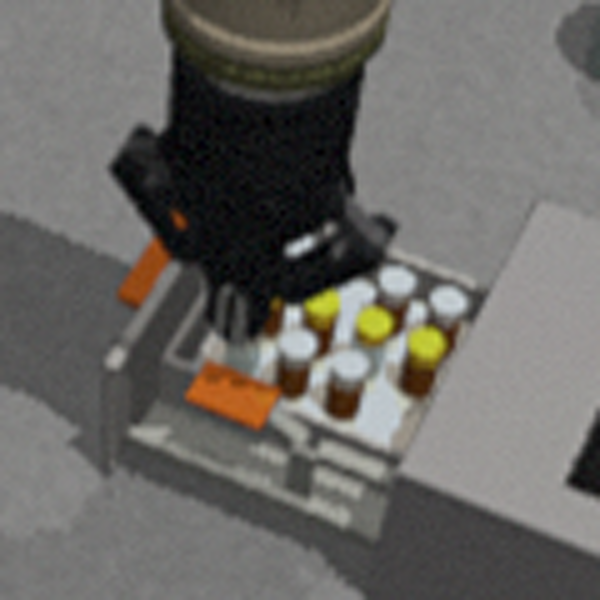

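The crop shows the closed fingers above and slightly inward of the paddle, with the knuckles splayed along the slide direction. I'll use the other jaw orientation for the push so they stay clear of the cabinet. First I'll align over the paddle, then press.

>>> servo_tool --motion '[[[0.1,0.15,0.2,0,0,0.15],[0.05,0.05,0.1,0,0,0],[0,0,0.1,0,0,0],[0,0,0,0,0,0]]]'

```text
clock: 2.65
position: [0.5571, 0.0753, 0.2709]
ee_rot: [0.998, 0.068, 0.003, -0.002]
ft_force: [0.4, 1.0, -0.4]
grip_width: -0.004
```

Run:
```python
from h import *
delta([.5515,.077,.069])
```

```text
tip [0.558  0.0761 0.0975] F [ 0.4  1.  -0.4] g -0.004 t 2.65
shift(units,tool) [-0.11 -0.05  0.57] turn [-0.04 -0.07  0.01]
```

>>> servo_tool --motion '[[[-0.1,-0.02,0.15,0,0,0],[-0.02,0,0.15,0,0,0],[0,0,0.1,0,0,0],[0,0,0.08,0,0,0],[0,0,0,0,0,0]]]'

```text
clock: 3.15
position: [0.5504, 0.0756, 0.2458]
ee_rot: [0.998, 0.068, 0.003, -0.002]
ft_force: [0.4, -0.0, -0.7]
grip_width: -0.003
```

Run:
```python
from h import *
delta([.550,.077,.069])
```

```text
tip [0.5515 0.0765 0.0724] F [ 0.4 -0.  -0.7] g -0.003 t 3.15
shift(units,tool) [-0.01 -0.03  0.07] turn [-0.05 -0.08  0.01]
```

>>> servo_tool --motion '[[[0,0,0.06,0,0,0],[0,0,0.03,0,0,0],[0,0,0,0,0,0]]]'

```text
clock: 3.45
position: [0.5512, 0.0757, 0.2422]
ee_rot: [0.998, 0.068, 0.004, -0.003]
ft_force: [-2.7, -0.5, 4.1]
grip_width: 0.004
```

Run:
```python
from h import *
delta([.550,.077,.068])
for n,roi in(("top",(160,140,280,250)),("scene",(300,80,420,200))):
    x0,y0,x1,y1=roi;i=cams.camera(n)["color"][y0:y1,x0:x1,::-1]
    cv2.imwrite(f"pics/c3_{n}.png",cv2.resize(i,None,fx=5,fy=5,interpolation=cv2.INTER_CUBIC)[:600])
```

```text
tip [0.5527 0.0767 0.0688] F [-2.7 -0.5  4.1] g 0.004 t 3.45
shift(units,tool) [-0.02 -0.03  0.02] turn [-0.05 -0.11  0.01]
```

View pics/c3_scene.png

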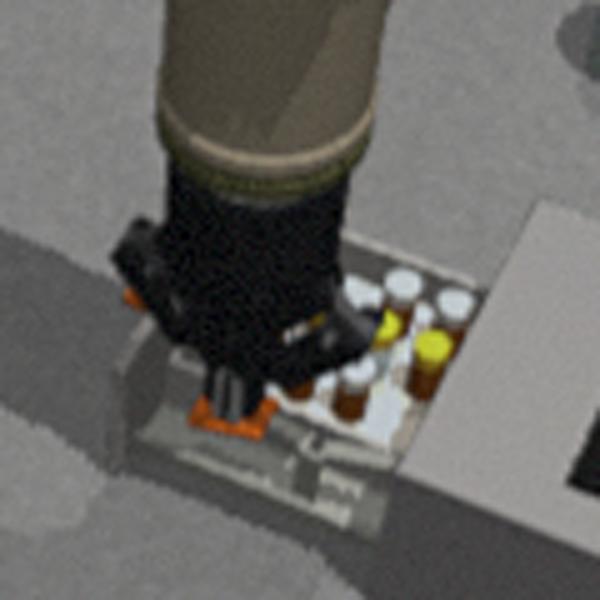

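The crop shows the closed tips standing on the orange paddle at about (232,415), and the paddle has dropped. I'll press a little further.

>>> servo_tool --motion '[[[-0.03,0,0.05,0,0,0],[0,0,0.04,0,0,0],[0,0,0,0,0,0]]]'

```text
clock: 3.85
position: [0.5528, 0.0757, 0.2424]
ee_rot: [0.998, 0.068, 0.01, -0.004]
ft_force: [-1.4, -0.3, 1.2]
grip_width: 0.001
```

Run:
```python
from h import *
delta([.550,.077,.066])
```

```text
tip [0.5561 0.0771 0.069 ] F [-1.4 -0.3  1.2] g 0.001 t 3.85
shift(units,tool) [-0.05 -0.03  0.06] turn [-0.07 -0.23  0.  ]
```

>>> servo_tool --motion '[[[-0.06,0,0.1,0,0.2,0],[0,0,0.12,0,0,0]]]'

```text
clock: 4.05
position: [0.5555, 0.0757, 0.2395]
ee_rot: [0.997, 0.068, 0.028, -0.006]
ft_force: [-0.9, -2.1, 52.2]
grip_width: -0.002
```

Run:
```python
from h import *
delta([.550,.077,.066])
```

```text
tip [0.5651 0.0784 0.0664] F [-0.9 -2.1 52.2] g -0.002 t 4.05
shift(units,tool) [-0.11 -0.04 -0.  ] turn [-0.1  -0.65 -0.  ]
```

The force jumped to 52 N, which suggests a hard stop. I also gave the corrective turn the wrong sign. I'll back off and check the lever.

>>> servo_tool --motion '[[[0,0,-0.4,0,0,0],[0,0,-1,0,-0.5,0],[0,0,-1,0,0,0],[-1,0,-0.5,0,0,0],[-1,0,0,0,0,0],[-1,0,0,0,0,0],[0,0,0,0,0,0]]]'

```text
clock: 4.75
position: [0.404, 0.0539, 0.385]
ee_rot: [0.998, 0.068, 0.009, -0.005]
ft_force: [-0.4, 0.6, -0.3]
grip_width: 0.003
```

Run:
```python
from h import *
delta([.45,.1275,.14],97.8)
C={n:cams.camera(n) for n in("top","scene")}
for n,roi in(("top",(160,140,280,260)),("scene",(300,80,420,200))):
    x0,y0,x1,y1=roi;i=C[n]["color"][y0:y1,x0:x1,::-1]
    cv2.imwrite(f"pics/c4_{n}.png",cv2.resize(i,None,fx=5,fy=5,interpolation=cv2.INTER_CUBIC)[:600])
for n,col,roi in(("scene","orange",(310,100,400,190)),("top","blue",(340,150,440,240)),("scene","blue",(205,210,290,310))):
    for a,r,b in blobs(C[n]["color"],col,roi): print(n,col,a,np.round(r[0],1),"z.08",onz(C[n],*r[0],.08).round(4),"z.067",onz(C[n],*r[0],.067).round(4))
```

```text
tip [0.4069 0.0558 0.2116] F [-0.4  0.6 -0.3] g 0.003 t 4.75
shift(units,tool) [ 1.08 -1.32  1.46] turn [  0.09  -0.24 -18.  ]
scene orange 107.5 [350.6 163.9] z.08 [0.5686 0.0691 0.08  ] z.067 [0.5643 0.0778 0.067 ]
scene orange 112.5 [339.  129.8] z.08 [0.4881 0.1409 0.08  ] z.067 [0.4824 0.1509 0.067 ]
top blue 187.5 [394.1 226.7] z.08 [ 0.4836 -0.2459  0.08  ] z.067 [ 0.4851 -0.2485  0.067 ]
top blue 124.0 [418.4 196.3] z.08 [ 0.5521 -0.3027  0.08  ] z.067 [ 0.5546 -0.3061  0.067 ]
scene blue 229.0 [240.5 285.5] z.08 [ 0.5518 -0.3015  0.08  ] z.067 [ 0.5472 -0.2996  0.067 ]
scene blue 203.0 [231.8 241.6] z.08 [ 0.4754 -0.2415  0.08  ] z.067 [ 0.4695 -0.2385  0.067 ]
```

View pics/c4_scene.png

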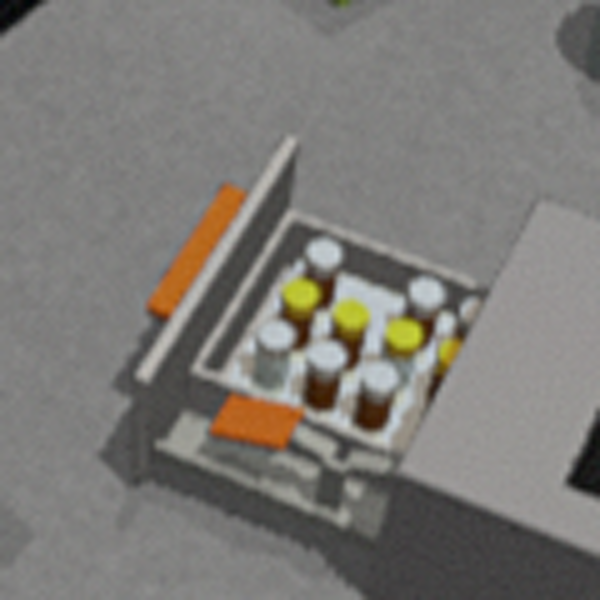

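View pics/c4_top.png

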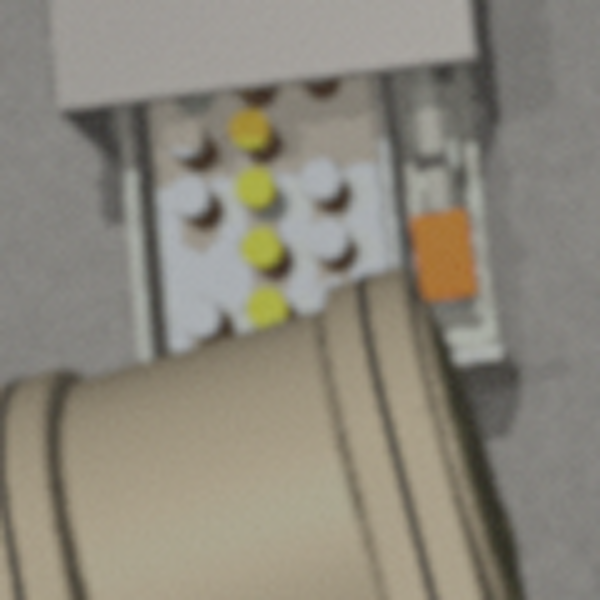

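The scene crop shows the paddle dropped, and the lip has moved about 16 mm inwards, so the catch has cleared. I'll triangulate the paddle's height before pushing.

Run:
```python
from h import *
C={n:cams.camera(n) for n in("top","scene")}
def cen(n,roi):
    i=cv2.cvtColor(C[n]["color"],cv2.COLOR_RGB2HSV);m=cv2.inRange(i,(5,110,70),(22,255,255));k=m*0;x0,y0,x1,y1=roi;k[y0:y1,x0:x1]=m[y0:y1,x0:x1]
    v,u=np.nonzero(k);print(n,len(u),u.mean(),v.mean());return ray(C[n],u.mean(),v.mean())
print(tri(cen("top",(240,176,260,205)),cen("scene",(340,154,362,172))))
```

```text
top 194 248.25257731958763 190.74742268041237
scene 142 350.7676056338028 163.91549295774647
(array([0.5646345 , 0.07879812, 0.06629163]), [np.float64(0.0004220000192703175), np.float64(0.000422000019270387)])
```

Triangulation puts the paddle at z = 0.066, so the lever is fully down with the tray only about 16 mm in. Next I'll turn the jaws across the slide for the push.

>>> servo_tool --motion '[[[0,0,0,0,0,-1],[0,0,0,0,0,-1],[0,0,0,0,0,-1],[0,0,0,0,0,-1],[0,0,0,0,0,-1],[0,0,0,0,0,-1],[0,0,0,0,0,-1],[0,0,0,0,0,-1],[0,0,0,0,0,-1],[0,0,0,0,0,-1],[0,0,0,0,0,-1],[0,0,0,0,0,-1]]]'

```text
clock: 6.15
position: [0.4245, 0.0594, 0.3797]
ee_rot: [0.82, 0.572, -0.0, 0.007]
ft_force: [-1.1, 0.1, 0.4]
grip_width: -0.001
```

>>> servo_tool --motion '[[[0,0,0,0,0,-1],[0,0,0,0,0,-1],[0,0,0,0,0,-1],[0,0,0,0,0,-1],[0,0,0,0,0,-1],[0,0,0,0,0,-1],[0,0,0,0,0,0]]]'

```text
clock: 6.85
position: [0.4332, 0.0621, 0.3762]
ee_rot: [0.636, 0.772, -0.009, 0.01]
ft_force: [0.4, 0.2, 0.1]
grip_width: -0.003
```

Run:
```python
from h import *
delta([.45,.128,.07],97.8)
```

```text
tip [0.4338 0.0575 0.2028] F [0.4 0.2 0.1] g -0.003 t 6.85
shift(units,tool) [1.3  0.59 2.62] turn [-0.02  0.31  0.65]
```

>>> servo_tool --motion '[[[0.65,0.1,0,0,0.3,0.65],[0.65,0.1,0,0,0,0],[0,0,0.5,0,0,0],[0,0,0,0,0,0]]]'

```text
clock: 7.25
position: [0.436, 0.1309, 0.3484]
ee_rot: [0.663, 0.748, -0.002, 0.001]
ft_force: [-1.0, -0.3, -0.5]
grip_width: 0.001
```

Run:
```python
from h import *
delta([.45,.128,.07],97.8)
```

```text
tip [0.4356 0.1302 0.175 ] F [-1.  -0.3 -0.5] g 0.001 t 7.25
shift(units,tool) [-0.08  0.28  2.1 ] turn [-0.03  0.04 -0.18]
```

>>> servo_tool --motion '[[[0,0,0.5,0,0,-0.2],[0,0,0.5,0,0,0],[0,0,0.5,0,0,0],[0,0,0.4,0,0,0],[0,0,0.1,0,0,0],[0,0,0,0,0,0]]]'

```text
clock: 7.85
position: [0.4408, 0.1303, 0.2489]
ee_rot: [0.661, 0.75, -0.002, 0.003]
ft_force: [0.3, 0.0, 0.5]
grip_width: 0.002
```

Run:
```python
from h import *
delta([.475,.131,.07],97.8)
for n,roi in(("scene",(300,80,420,200)),):
    x0,y0,x1,y1=roi;i=cams.camera(n)["color"][y0:y1,x0:x1,::-1]
    cv2.imwrite(f"pics/c5_{n}.png",cv2.resize(i,None,fx=5,fy=5,interpolation=cv2.INTER_CUBIC)[:600])
```

```text
tip [0.4409 0.1291 0.0755] F [0.3 0.  0.5] g 0.002 t 7.85
shift(units,tool) [-0.07  0.68  0.11] turn [-0.    0.08 -0.12]
```

View pics/c5_scene.png

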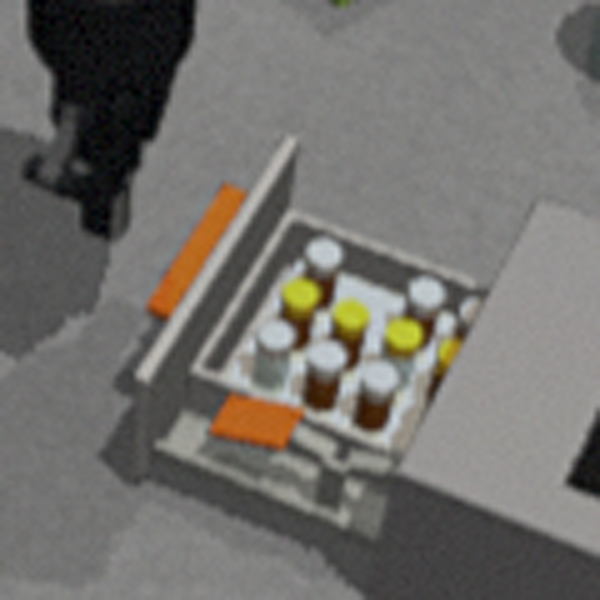

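The crop shows the closed fingers standing clear in front of the lip near (105,215), at tip z of about 0.075. I'll push along +y of the tool.

>>> servo_tool --motion '[[[0,0.25,0.08,0,0,-0.1],[0,0.25,0,0,0,0],[0,0.25,0,0,0,0],[0,0.25,0,0,0,0],[0,0.25,0,0,0,0],[0,0.25,0,0,0,0],[0,0.25,0,0,0,0],[0,0.25,0,0,0,0]]]'

```text
clock: 8.7
position: [0.5443, 0.1444, 0.2545]
ee_rot: [0.659, 0.752, -0.0, 0.002]
ft_force: [-3.0, -0.2, -0.5]
grip_width: 0.001
```

Run:
```python
from h import *
delta([.598,.148,.075],97.8)
for n,roi in(("scene",(300,80,420,200)),):
    x0,y0,x1,y1=roi;i=cams.camera(n)["color"][y0:y1,x0:x1,::-1]
    cv2.imwrite(f"pics/c6_{n}.png",cv2.resize(i,None,fx=5,fy=5,interpolation=cv2.INTER_CUBIC)[:600])
```

```text
tip [0.5447 0.144  0.0811] F [-3.  -0.2 -0.5] g 0.001 t 8.7
shift(units,tool) [-0.07  1.07  0.12] turn [ 0.02  0.03 -0.05]
```

View pics/c6_scene.png

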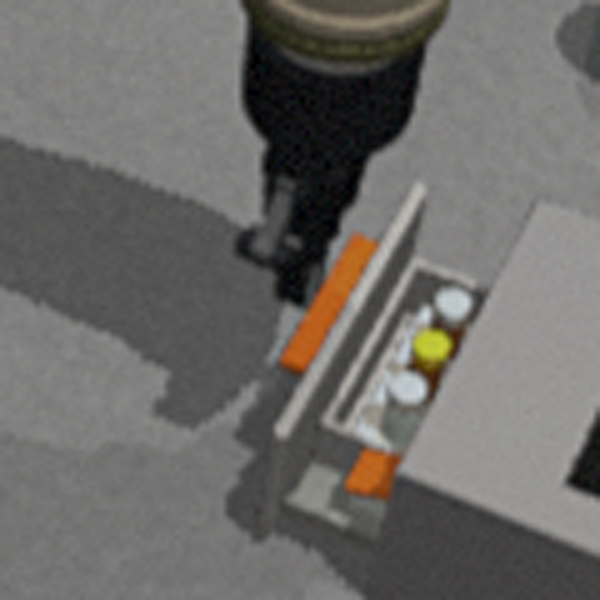

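The tray is sliding in. The tip has risen to z = 0.081, so I'll bring it lower as I go and slow down near the end.

>>> servo_tool --motion '[[[0,0.15,0.15,0,0,0],[0,0.2,0.05,0,0,0],[0,0.2,0.03,0,0,0],[0,0.15,0.03,0,0,0],[0,0.12,0.02,0,0,0],[0,0.1,0,0,0,0]]]'

```text
clock: 9.35
position: [0.5949, 0.1517, 0.2423]
ee_rot: [0.659, 0.752, 0.002, 0.002]
ft_force: [-1.4, 0.8, 1.1]
grip_width: 0.001
```

Run:
```python
from h import *
delta([.598,.148,.075],97.8)
```

```text
tip [0.5958 0.1516 0.069 ] F [-1.4  0.8  1.1] g 0.001 t 9.35
shift(units,tool) [-0.08  0.05 -0.12] turn [ 0.06  0.01 -0.05]
```

>>> servo_tool --motion '[[[0,0.08,-0.05,0,0,0],[0,0.08,-0.03,0,0,0],[0,0.08,0,0,0,0]]]'

```text
clock: 9.65
position: [0.6007, 0.1527, 0.242]
ee_rot: [0.659, 0.752, -0.009, -0.007]
ft_force: [-26.3, -3.0, 19.8]
grip_width: 0.001
```

Run:
```python
from h import *
delta([.598,.148,.075],97.8)
c=cams.camera("scene")
x0,y0,x1,y1=(300,80,420,200);i=c["color"][y0:y1,x0:x1,::-1]
cv2.imwrite(f"pics/c7.png",cv2.resize(i,None,fx=5,fy=5,interpolation=cv2.INTER_CUBIC)[:600])
for a,r,b in blobs(c["color"],"orange",(310,100,400,190)): print(a,[onz(c,*q,.092)[:2].round(3).tolist() for q in b])
```

```text
tip [0.5969 0.1518 0.0687] F [-26.3  -3.   19.8] g 0.001 t 9.65
shift(units,tool) [-0.09 -0.07 -0.13] turn [-0.26  0.02 -0.05]
143.0 [[0.614, 0.104], [0.601, 0.194], [0.616, 0.193], [0.629, 0.104]]
```

View pics/c7.png

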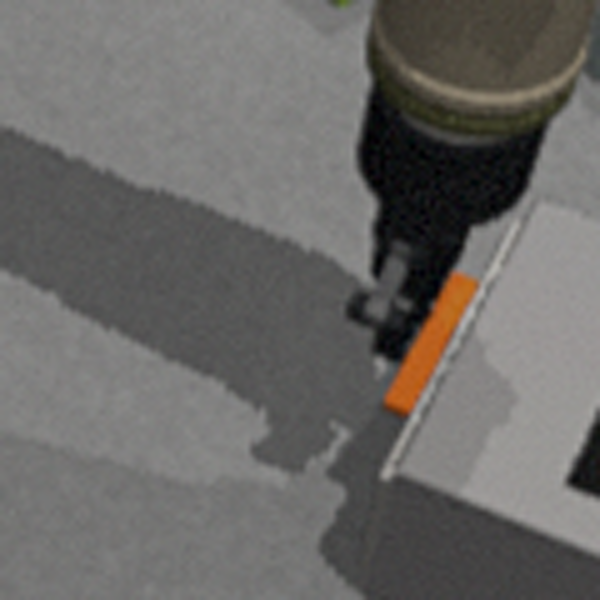

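The crop shows the panel up against the cabinet. The lip's front edge has moved about 138 mm and the force rose to 26 N, so this is the stop. I'll back away.

>>> servo_tool --motion '[[[0,-0.2,0,0,0,0],[0,-0.5,0,0,0,0],[0,-0.7,0,0,0,0],[0,-0.7,-0.3,0,0,0],[0,-0.3,-0.7,0,0,0],[0,0,-0.8,0,0,0],[0,0,0,0,0,0],[0,0,0,0,0,0],[0,0,0,0,0,0]]]'

```text
clock: 10.6
position: [0.4792, 0.1358, 0.3375]
ee_rot: [0.659, 0.752, -0.008, -0.006]
ft_force: [0.2, -0.1, -0.5]
grip_width: -0.002
```

Run:
```python
from h import *
delta([.598,.148,.075],97.8)
C={n:cams.camera(n) for n in("top","scene")}
for a,r,b in blobs(C["scene"]["color"],"orange",(310,100,400,190)): print(a,[onz(C["scene"],*q,.092)[:2].round(3).tolist() for q in b])
for n,roi in(("top",(340,150,440,240)),("scene",(205,210,290,310))):
    for a,r,b in blobs(C[n]["color"],"blue",roi): print(n,a,np.round(r[0],1),onz(C[n],*r[0],.08).round(4))
cv2.imwrite("pics/fin.png",C["scene"]["color"][:,:,::-1])
```

```text
tip [0.4759 0.1352 0.1641] F [ 0.2 -0.1 -0.5] g -0.002 t 10.6
shift(units,tool) [-0.07  2.42  1.74] turn [-0.22  0.01 -0.05]
133.0 [[0.615, 0.104], [0.601, 0.193], [0.616, 0.193], [0.629, 0.104]]
top 184.5 [394.1 226.7] [ 0.4836 -0.2459  0.08  ]
top 125.0 [418.4 196.2] [ 0.5521 -0.3027  0.08  ]
scene 230.0 [240.4 285.6] [ 0.5518 -0.3018  0.08  ]
scene 204.0 [231.8 241.5] [ 0.4754 -0.2415  0.08  ]
```

View pics/fin.png

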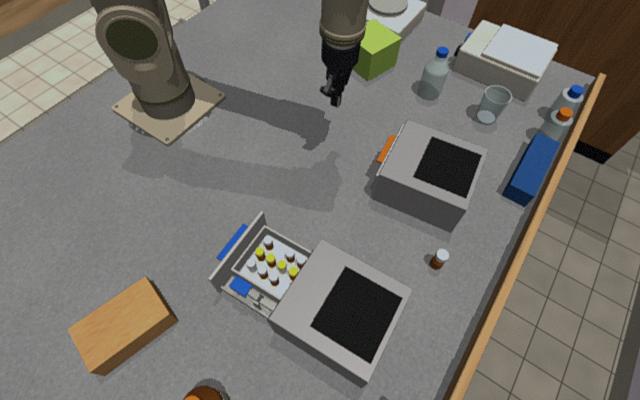

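The final picture shows the orange tray closed, with its lip near (387,150). The gripper is clear near (335,95), and the blue tray is unchanged at (240,286).

```bash
python3 -c "
from workcell import order
print(order.hand_in())"
```

```text
the job is handed in; nothing more can be done
None
```

I pressed the orange lever down and pushed its tray home with closed fingers on the pull lip, then backed the arm clear and handed in at about 10.7 s.

**Last checks:**
- **Lever:** the paddle triangulated at z = 0.066 m, which is fully down, with the tray only about 16 mm in.
- **Tray:** the lip's front edge moved about 138 mm, and the push ended on the stop at 26 N. The lip was in the same place after I backed away.
- **Blue tray:** the paddle and lip readings were within 0.5 mm of the start in both views.
- **Robot:** nothing was touching at the end (wrist force about 0.5 N).

**What did not go as planned:**
- The lever press briefly reached 52 N at the wrist when the lever hit its end. That is under the 120 N wrist limit. The fingertips were what I saw on the paddle, but I could not confirm the gripper's body touched nothing.
- I gave one small tilt correction the wrong sign during that press.
- The tray crept about 16 mm inwards while I was pressing, still well under the 40 mm limit.

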